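Roll the spice jar home under the spring wires

TASK

Put the lying spice jar away in the wooden jar rack: push its side so that it rolls slowly along the rack, without lifting it, up to the two spring wires and on under them until it has snapped past their low bends. Then check that it is home by pressing it against the sprung stop with a steady push of about 9 N, never more than 16 N on the jar, and back away so that the jar stays behind the wires. Do not disturb the mug, the standing jar and the lemon.

Things in the scene. Friction and masses are not known exactly. Their poses are not given: they have to be found in the camera images.
- jar_centre (a point): centre of the spice jar that lies in the rack (black-lidded glass jar, 105 mm long, 40.5 mm in diameter, about 110 g), half-way along it and on its axis, 20 mm above the rack's deck. It lies across the rack, its axis along the rack's y, and rolls freely along the rack's x.
- rack: wooden jar rack fixed on the worktop, 295 x 134 mm; origin on the worktop. x = rolling direction, towards the stop; y across; z up. Deck (x -160 to +135 mm) 8 mm above the worktop; guide rails with inner faces at y = +-54.5 mm, tops 24 mm up; low sill across the near end at x -157 to -147 mm, top 14 mm up; upright end block at x +109 to +127 mm, with the wires' hinges 64 mm up at its top.
- clip_crest (a point): point on the deck's centre line straight below the V bends of the two steel spring wires (5 mm thick, hinged at the end block). They lie at rack y = +-45 mm, 85 mm free between, and end 12 mm nearer than this point, tips 51 mm above the deck. The bends' undersides are 35.5 mm above the deck: the jar meets them with its centre 13 mm before this point, lifts them (6 to 10 N), and snaps on just past it.
- stop_zone (a point): middle of the range in which the face of the sprung stop (rubber-faced steel plate, 60 mm wide, 24 mm high, on a screw) stands: 31.5 mm past the bends, 28.5 mm above the worktop. The screw sets the face up to 5 mm nearer or farther along the rack's x, which is not measured: feel for it. It gives 1 mm per 12 N, 8 mm at most. A jar held at home has its centre about 6 to 16 mm past the bends.
- mug_centre (a point): bystander: white mug, 93 mm high, 83 mm across; its centre, half-way up
- standing_jar_centre (a point): bystander: upright spice jar with a white lid, 98 mm high, 47 mm across; its centre, half-way up
- lemon_centre (a point): bystander: lemon, 83 x 58 x 58 mm; its centre
Mind the look-alikes: they are no part of the job. Leave any pink or purple look-alike of the part that bears jar_centre alone.

How it is judged (in metres and radians):
On the way, in this order (a step that is already met when the one before it is completed fails the run):
1. the jar is rolled up to the spring wires (x of jar_centre in the frame of clip_crest above -0.016 m), for 0.05 s.
2. with the jar past the wires' bends, the fingers press it against the stop with more than 5 N for 0.3 s (x of jar_centre in the frame of clip_crest above 0.0035 m and contact force between the fingers and jar above 5 N), for 0.3 s.
At the end, for the whole second after the job is handed in: the jar lies at rest across the rack behind the spring wires: its centre 3.5 to 20 mm past the wires' bends, on the deck (centre less than 26 mm above it), square to the rack within 7 degrees (x of jar_centre in the frame of clip_crest between 0.0035 and 0.02 m and z of jar_centre in the frame of clip_crest below 0.026 m and angle between the z axis of jar_centre and the y axis of rack, either way round below 0.12 rad and linear speed of jar below 0.01 m/s); the robot touches nothing.
It fails at once if the fingers push the jar with more than 16 N (contact force between the fingers and jar above 16 N).
It fails at once if the jar is lifted off the deck by more than 15 mm (z of jar_centre in the frame of clip_crest above 0.035 m).
It fails at once if the jar is flicked: faster than 0.25 m/s before it reaches the wires (linear speed of jar above 0.25 m/s and x of jar_centre in the frame of clip_crest below -0.016 m).
It fails at once if a bystander is moved by more than 15 mm (distance of any of mug_centre, standing_jar_centre, lemon_centre from where it was at the start of the episode above 0.015 m).
It also fails if it takes over 61 s, if anything falls off the work surface, if the arm or the gripper's body presses on something with over 40 N, if the wrist force passes 120 N, or if a joint passes its speed limit or range.

ROBOT

A 6-joint arm with a two-finger parallel gripper is mounted at the origin on the work surface; the furniture and walls round the work are solid. World frame = base frame: x ahead of the robot, y to its left, z up, the work surface at z = 0. Lengths are in m, angles in degrees, forces in N, time in s.
With the tool pointing down it reaches from about 0.35 to 0.85 m from the base axis. Payload 8.1 kg.
Tool frame: the origin (TCP) lies on the centre line of the jaws, within the pads' length; the fingertips stand 25 mm ahead of it and the grasp point (between the pads) lies 6 mm ahead of it; z points along the fingers, y is the line along which they close (so a half turn about z gives the same grasp; the last joint's range is limited). The gripper opens to 85 mm and grips with 20 to 120 N. Pads are 22 mm wide; open, the fingers measure 114 mm over their backs; the gripper's body (76 mm by 85 mm) begins 54 mm behind the grasp point. The pads swing forward as they close: fully open they stand 13 mm farther back than shut.
Start: joints at [63.06, 7.471, 85.268, -0, 87.261, -4.893], TCP at [0.225, 0.556, 0.256] pointing down, gripper open.
Joint ranges: [-169.43, 169.43], [-51.17, 129.36], [1.28, 143.12], [-76.62, 256.62], [0, 156.53], [-152.29, 152.29]. Speed limits (degrees/s): [136.94, 136.94, 159.86, 180, 180, 180].

INTERFACE

Orientations are given as a 3x3 rotation matrix whose columns are the frame's x, y, z axes.
In Python, from station import observe, camera, camera_params, close_job, trace gives the robot as it stands.
- The arm moves only by the tool apply_moves, never from a script. Its argument "steps" is a list of rows, each an object with "turn": the turn, a rotation vector about the world's x, y, z normalised to -1 to 1, where 1 is pi/4 rad, a list of three; "slide": the shift along the world's x, y, z normalised to -1 to 1, where 1 is 0.2 m, a list of three; "jaw": the opening, from 0 (shut) to 1 (fully open). A call has exactly 5 rows; each row is the pose to reach, as a shift and turn from the pose commanded when the call began; what a row does not reach only later rows make up. A row lasts 1/8 s, in which the tool goes at most 62.5 mm and 10.7 degrees, less where a joint would pass 70% of its speed; a pose out of reach is approached as far as the arm can. A call with a number of a shift or a turn outside -1 to 1 is refused whole. A call with a gripper value outside its range is refused whole. The fingers move at their own pace and stop on an object; "force" is the grip in N (left out, the last holds). Time passes only in rows, so rows that repeat a pose let the fingers close, or fill a call up. It gives the time, the measured TCP pose, the force, the opening and the grip force at its end, in the units of the state.
- observe(): the state, without advancing time (a new reading comes with each control period).
- camera(name): name is "scene" or "top" or "wrist"; returns the picture (480x640x3 uint8, blue, green, red); there is no depth.
- camera_params(name): a dict with "mtx" (3x3 intrinsics, pixels), "R" (3x3) and "t" (3): a world point X has camera coordinates R X + t. Camera axes: x right, y down, z forward; pixel columns grow to the right and rows downward; lengths in m; the calibration is good to about 2 mm. The wrist camera is an equidistant fisheye: a pixel r from the principal point sees the ray r / f radians off the axis. A picture is of the moment at which its call begins: read the wrist's pose just before it. camera_params takes no time and is no camera call; for the wrist camera it gives the pose at the moment of the call.
- close_job(): hands the job in; it is judged then, once.
Trained networks look in the newest picture that a camera, given by its name, has taken for a name from the list of things; names that differ only in an ending like _2 or _b are one class to them, and where a whole thing is asked for, a point or a joint stands for the part that bears it (a point fixed in the world has none). Each returns a list of dicts, best first, with "conf" (0 to 1); they miss things now and then, are a little off and sometimes report something else, mostly with a low value. They report only what shows in the picture. A call takes as long as a camera call. They do not tell look-alikes from the thing itself.
- trace(camera, label): "region" (480x640 bool, what is visible of it) and "at" ([row, column] in pixels, amid what is visible of it).
The state is a dict: "clock": time; "qpos": joint angles; "joint_vel": joint speeds; "effort": joint torques, N m; "eef_pos": TCP position; "tcp_rot": TCP orientation; "wrist_force": force on the tool from outside, world axes, zero at the start; "wrist_torque": the same for the moment, N m; "grip_width": finger opening in m; "gripper_force": force on a finger pad.
Only numpy, scipy, OpenCV 4.12 (cv2) and the standard library are available. Lean on these libraries where they do the work, as an engineer would, in place of code of your own. Each camera call takes 0.05 s, during which the arm holds its last target. There are 200 camera calls.

## Working session

There is one attempt and no reset: what is moved stays moved. The work goes in short steps, Python scripts to look and compute and a tool call to move; the robot and the scene stay as the last step left them, time stands still between calls to the robot, and variables do not carry over. Pictures are saved under pics/ and viewed, at most 10 in all, crops included, and the job is handed in when it is done.

Besides the shell and the picture viewer there is one more tool, called after "Emit:" in YAML: its name, and indented under it one key for each argument. apply_moves: Moves the arm, as the interface text tells. Its arguments: {"type":"object","properties":{"steps":{"type":"array"},"force":{"type":"number"}},"required":["steps"]}

```bash
mkdir -p pics; ls; python3 - <<'E'
from station import *
import cv2,numpy as np
np.set_printoptions(precision=4,suppress=True)
for c in ("scene","top"):
    im=camera(c); cv2.imwrite(f"pics/{c}0.png",im)
    p=camera_params(c); print(c,p)
    for l in ["jar_centre","rack","mug_centre","standing_jar_centre","lemon_centre"]:
        for d in trace(c,l)[:3]:
            r=d["region"]; ys,xs=np.nonzero(r)
            print(c,l,round(d["conf"],2),np.round(d["at"],1),r.sum(),xs.min() if len(xs) else 0,xs.max(),ys.min(),ys.max())
print(observe())
E
```

```text
pics
scene {'mtx': array([[497.6543,   0.    , 318.7199],
       [  0.    , 497.6543, 246.9684],
       [  0.    ,   0.    ,   1.    ]]), 'R': array([[ 0.8957, -0.4444, -0.0132],
       [-0.2161, -0.4092, -0.8865],
       [ 0.3885,  0.7969, -0.4626]]), 't': array([-0.4627,  0.1838,  1.0416])}
scene jar_centre 0.82 [314.1 269.4] 792 251 287 295 333
scene jar_centre 0.68 [324.6 361.6] 935 341 379 306 349
scene jar_centre 0.65 [276.1 330.9] 783 307 353 268 290
scene rack 0.71 [269.6 320. ] 3400 283 368 230 313
scene mug_centre 0.57 [197.4 316.9] 916 303 331 183 219
scene standing_jar_centre 0.56 [213.6 263.6] 550 256 273 195 230
scene lemon_centre 0.67 [329.9 428.3] 347 421 440 319 347
top {'mtx': array([[498.4635,   0.    , 318.1867],
       [  0.    , 498.4635, 236.4832],
       [  0.    ,   0.    ,   1.    ]]), 'R': array([[ 0.0095, -0.9999,  0.0078],
       [-0.9978, -0.01  , -0.0657],
       [ 0.0658, -0.0072, -0.9978]]), 't': array([-0.0205,  0.5275,  1.3769])}
top jar_centre 0.96 [240.1 334.4] 469 330 347 224 260
top jar_centre 0.66 [254.2 405.1] 561 384 423 244 260
top rack 0.73 [239.2 311.9] 4387 261 371 207 270
top mug_centre 0.8 [177.3 190.1] 1064 173 210 156 197
top standing_jar_centre 0.89 [245.4 192.9] 403 181 205 235 253
top lemon_centre 0.63 [211.9 439.5] 437 430 451 198 224
{'clock': 0.6, 'qpos': array([63.0585,  7.4704, 85.2676, -0.0008, 87.2621, -4.8926]), 'joint_vel': array([-0.0695, -0.0073,  0.1152,  0.0343,  0.0878, -0.0405]), 'effort': array([ -0.0008, -56.8957, -50.0596,  -0.0003,   0.0017,   0.0001]), 'eef_pos': array([0.2252, 0.5561, 0.2563]), 'tcp_rot': array([[-0.9269,  0.3754,  0.    ],
       [ 0.3754,  0.9269, -0.    ],
       [-0.    , -0.    , -1.    ]]), 'wrist_force': array([-0.3442,  0.5457,  0.5741]), 'wrist_torque': array([-0.0158, -0.0471,  0.01  ]), 'gripper_force': 0.0, 'grip_width': 0.08550202297243219}
```

```bash
python3 - <<'E'
import cv2,numpy as np
a=cv2.imread("pics/scene0.png")[170:370,220:460]; b=cv2.imread("pics/top0.png")[140:290,160:460]
cv2.imwrite("pics/s1.png",cv2.resize(a,None,fx=3,fy=3,interpolation=2)); cv2.imwrite("pics/t1.png",cv2.resize(b,(800,400),interpolation=2))
E
```

```text
(no output)
```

View pics/s1.png

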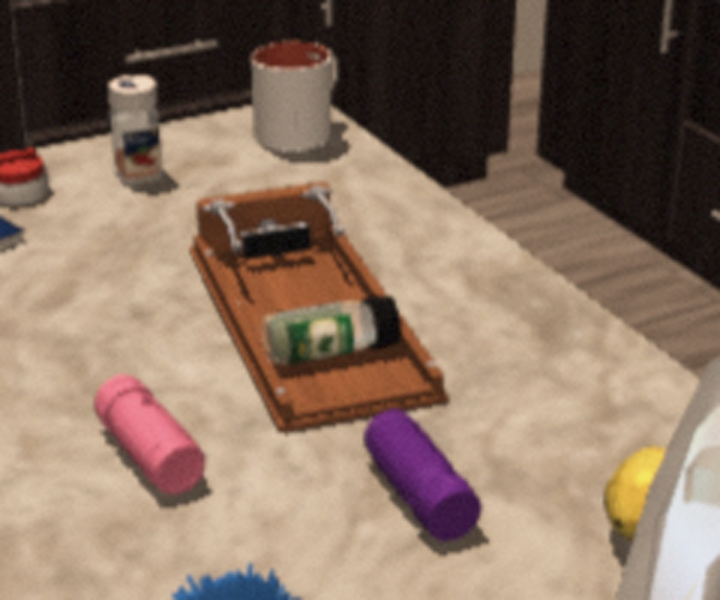

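View pics/t1.png

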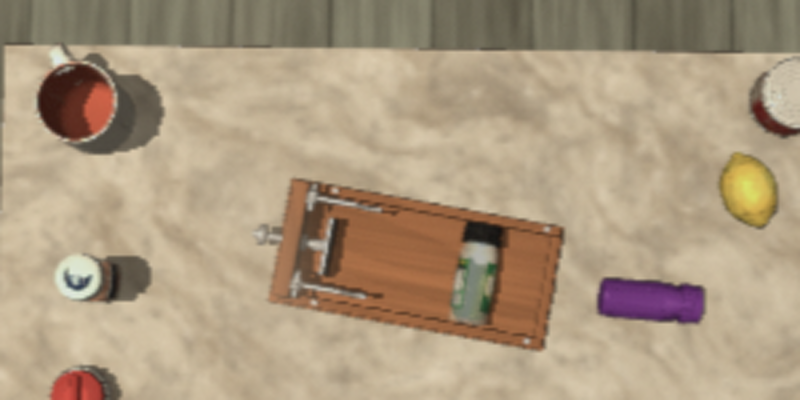

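The top picture shows the green-labelled jar lying at the near end of the rack, about px (338,242). The rack runs to the left, towards world +y and slightly +x, with the end block at about px (272,230). The pink and purple jars are look-alikes. I'll fit the rack pose from its silhouette.

```bash
cat > h.py <<'E'
import numpy as np,cv2
from scipy.optimize import minimize
from station import *
np.set_printoptions(precision=4,suppress=True)
def proj(p,X):
    c=X@p["R"].T+p["t"]; q=c@p["mtx"].T; return q[:,:2]/q[:,2:]
def box(a,b): return np.array([[x,y,z] for x in(a[0],b[0]) for y in(a[1],b[1]) for z in(a[2],b[2])],float)
RACK=[box((-.16,-.067,0),(.135,.067,.008)),box((-.16,.0545,0),(.135,.067,.024)),box((-.16,-.067,0),(.135,-.0545,.024)),box((.109,-.067,0),(.127,.067,.064))]
def Rz(w): return np.array([[np.cos(w),-np.sin(w),0],[np.sin(w),np.cos(w),0],[0,0,1]])
def sil(p,boxes,v,S=8):
    m=np.zeros((480*2,640*2),np.uint8)
    for b in boxes:
        q=proj(p,b@Rz(v[2]).T+[v[0],v[1],0])
        h=cv2.convexHull((q*2*256+128).astype(np.int32)); cv2.fillConvexPoly(m,h,255,cv2.LINE_AA,8)
    return cv2.resize(m,(640,480),interpolation=cv2.INTER_AREA)/255.
def ray(p,rc,z):
    d=p["R"].T@np.linalg.solve(p["mtx"],[rc[1],rc[0],1]); o=-p["R"].T@p["t"]
    return o+d*(z-o[2])/d[2]
E
python3 - <<'E'
from h import *
tg={}
for c in("top","scene"):
    im=camera(c)
    m=trace(c,"rack")[0]["region"].astype(np.uint8)
    for d in trace(c,"jar_centre"): m|=d["region"].astype(np.uint8) if (c=="top" and abs(d["at"][1]-334)<12) or (c=="scene" and abs(d["at"][0]-276)<8) else 0
    m=cv2.morphologyEx(m,cv2.MORPH_CLOSE,np.ones((5,5)))
    tg[c]=m; 
best={}
for cs in(("top",),("top","scene"),("scene",)):
    P={c:camera_params(c) for c in cs}
    f=lambda v:sum(np.abs(sil(P[c],RACK,(v[0]/100,v[1]/100,v[2]/10))-tg[c]).sum() for c in cs)
    g=ray(camera_params("top"),(239,314),.01); v0=[g[0]*100,g[1]*100,14]
    r=min((minimize(f,[v0[0],v0[1],w],method="Nelder-Mead",options=dict(initial_simplex=np.array([[v0[0],v0[1],w],[v0[0]+1.5,v0[1],w],[v0[0],v0[1]+1.5,w],[v0[0],v0[1],w+1]]))) for w in(13,14,15,16)),key=lambda r:r.fun)
    print(cs,r.x/[100,100,10],r.fun,[tg[c].sum() for c in cs])
    best[cs]=r.x/[100,100,10]
v=best[("top",)]
j=trace("top","jar_centre")[0]
ys,xs=np.nonzero(j["region"]); rc=((ys.min()+ys.max())/2,(xs.min()+xs.max())/2)
for q in (j["at"],rc,(ys.mean(),xs.mean())):
    X=ray(camera_params("top"),q,.030); print(X,Rz(v[2]).T@(X-[v[0],v[1],0]))
j=[d for d in trace("scene","jar_centre") if abs(d["at"][0]-276)<8][0]
X=ray(camera_params("scene"),j["at"],.03);print(X,Rz(v[2]).T@(X-[v[0],v[1],0]))
for l in["mug_centre","standing_jar_centre","lemon_centre"]: print(l,ray(camera_params("top"),trace("top",l)[0]["at"],.05))
# overlay
im=camera("top")
for b in RACK: cv2.polylines(im,[cv2.convexHull(np.round(proj(camera_params("top"),b@Rz(v[2]).T+[v[0],v[1],0])).astype(int).astype(np.int32))],True,(0,255,0),1)
im2=camera("scene")
for b in RACK: cv2.polylines(im2,[cv2.convexHull(np.round(proj(camera_params("scene"),b@Rz(v[2]).T+[v[0],v[1],0])).astype(int).astype(np.int32))],True,(0,255,0),1)
cv2.imwrite("pics/o1.png",np.vstack([cv2.resize(im[195:285,250:400],(500,300)),cv2.resize(im2[220:320,270:390],(360,300)).copy() if 0 else cv2.resize(im2[220:320,250:416],(500,300))]))
E
```

```text
('top',) [0.5236 0.003  1.3986] 169.85098039215686 [np.uint64(5052)]
('top', 'scene') [0.5237 0.0036 1.3951] 846.7764705882353 [np.uint64(5052), np.uint64(4116)]
('scene',) [0.5248 0.0084 1.3871] 633.6823529411764 [np.uint64(4116)]
[ 0.4861 -0.2482  0.03  ] [-0.2539 -0.006   0.03  ]
[ 0.4861 -0.2534  0.03  ] [-0.259 -0.007  0.03 ]
[ 0.4859 -0.253   0.03  ] [-0.2587 -0.0067  0.03  ]
[ 0.5161 -0.0771  0.03  ] [-0.0802 -0.0063  0.03  ]
mug_centre [0.6772 0.3378 0.05  ]Traceback (most recent call last):
  File "<stdin>", line 24, in <module>
IndexError: list index out of range
```

Emit:
apply_moves:
  steps:
    - {"slide": [0.07, -0.17, -0.02], "turn": [0, 0, -0.086], "jaw": 0.5}
    - {"slide": [0.14, -0.34, -0.04], "turn": [0, 0, -0.173], "jaw": 0.5}
    - {"slide": [0.2, -0.52, -0.06], "turn": [0, 0, -0.26], "jaw": 0.5}
    - {"slide": [0.27, -0.69, -0.08], "turn": [0, 0, -0.346], "jaw": 0.5}
    - {"slide": [0.34, -0.86, -0.1], "turn": [0, 0, -0.432], "jaw": 0.5}

```text
clock: 1.72
eef_pos: [0.2935, 0.3831, 0.2363]
tcp_rot: [[-0.748, 0.664, 0.0], [0.664, 0.748, 0.0], [-0.0, 0.0, -1.0]]
wrist_force: [0.3, -0.2, 0.4]
grip_width: 0.0428
gripper_force: 0.0
```

Emit:
apply_moves:
  steps:
    - {"slide": [0.07, -0.17, -0.02], "turn": [0, 0, -0.086], "jaw": 0.5}
    - {"slide": [0.14, -0.34, -0.04], "turn": [0, 0, -0.173], "jaw": 0.5}
    - {"slide": [0.2, -0.52, -0.06], "turn": [0, 0, -0.26], "jaw": 0.5}
    - {"slide": [0.27, -0.69, -0.08], "turn": [0, 0, -0.346], "jaw": 0.5}
    - {"slide": [0.34, -0.86, -0.1], "turn": [0, 0, -0.432], "jaw": 0.5}

```text
clock: 2.35
eef_pos: [0.3616, 0.2111, 0.2164]
tcp_rot: [[-0.484, 0.875, 0.001], [0.875, 0.484, 0.0], [-0.0, 0.001, -1.0]]
wrist_force: [0.3, -0.5, -0.4]
grip_width: 0.0428
gripper_force: 0.0
```

Emit:
apply_moves:
  steps:
    - {"slide": [0.07, -0.17, 0], "turn": [0, 0, -0.086], "jaw": 0.5}
    - {"slide": [0.14, -0.34, 0], "turn": [0, 0, -0.173], "jaw": 0.5}
    - {"slide": [0.2, -0.52, 0], "turn": [0, 0, -0.26], "jaw": 0.5}
    - {"slide": [0.27, -0.69, 0], "turn": [0, 0, -0.346], "jaw": 0.5}
    - {"slide": [0.34, -0.86, 0], "turn": [0, 0, -0.432], "jaw": 0.5}

```text
clock: 2.98
eef_pos: [0.4296, 0.0389, 0.2166]
tcp_rot: [[-0.165, 0.986, 0.001], [0.986, 0.165, 0.0], [-0.0, 0.001, -1.0]]
wrist_force: [0.2, 0.3, 0.3]
grip_width: 0.0425
gripper_force: 0.0
```

Emit:
apply_moves:
  steps:
    - {"slide": [0.07, -0.17, 0], "turn": [0, 0, -0.086], "jaw": 0.5}
    - {"slide": [0.14, -0.34, 0], "turn": [0, 0, -0.173], "jaw": 0.5}
    - {"slide": [0.2, -0.52, 0], "turn": [0, 0, -0.26], "jaw": 0.5}
    - {"slide": [0.27, -0.69, 0], "turn": [0, 0, -0.346], "jaw": 0.5}
    - {"slide": [0.34, -0.86, 0], "turn": [0, 0, -0.432], "jaw": 0.5}

```text
clock: 3.6
eef_pos: [0.4976, -0.1331, 0.2165]
tcp_rot: [[0.173, 0.985, 0.0], [0.985, -0.173, -0.0], [-0.0, 0.0, -1.0]]
wrist_force: [0.6, 0.5, 0.8]
grip_width: 0.0429
gripper_force: 0.0
```

```bash
cat >> h.py <<'E'
RP=(.5236,.003,1.3986)
def r2w(X,v=RP): return np.atleast_2d(X)@Rz(v[2]).T+[v[0],v[1],0]
def w2r(X,v=RP): return Rz(v[2]).T@(X-np.array([v[0],v[1],0]))
def fproj(p,X):
    c=X@p["R"].T+p["t"]; K=p["mtx"]; th=np.arctan2(np.hypot(c[:,0],c[:,1]),c[:,2]); n=np.hypot(c[:,0],c[:,1])
    return np.c_[K[0,2]+K[0,0]*th*c[:,0]/n,K[1,2]+K[1,1]*th*c[:,1]/n]
def fray(p,uv,z):
    K=p["mtx"]; a=np.array([(uv[0]-K[0,2])/K[0,0],(uv[1]-K[1,2])/K[1,1]]); th=np.hypot(*a)
    d=p["R"].T@np.r_[np.sin(th)*a/th,np.cos(th)]; o=-p["R"].T@p["t"]; return o+d*(z-o[2])/d[2]
E
python3 - <<'E'
from h import *
p=camera_params("wrist"); im=camera("wrist"); print(p)
for d in trace("wrist","jar_centre"):
    ys,xs=np.nonzero(d["region"]); print(d["conf"],d["at"],xs.min(),xs.max(),ys.min(),ys.max())
    X=fray(p,(d["at"][1],d["at"][0]),.03); print(X,w2r(X))
cv2.imwrite("pics/w0.png",im)
for b in RACK: cv2.polylines(im,[cv2.convexHull(np.round(fproj(p,r2w(b))).astype(np.int32))],True,(0,255,0),1)
cv2.imwrite("pics/w1.png",im)
pt=camera_params("top"); X=ray(pt,(242,338.5),.035); print(w2r(X))
E
```

```text
{'mtx': array([[371.6483,   0.    , 324.9783],
       [  0.    , 371.6483, 244.4859],
       [  0.    ,   0.    ,   1.    ]]), 'R': array([[ 0.9849, -0.1732,  0.0008],
       [-0.1639, -0.9308,  0.3266],
       [-0.0558, -0.3218, -0.9452]]), 't': array([-0.514 , -0.0721,  0.3288])}
0.77 [143.0, 326.9] 261 395 119 170
[ 0.5114 -0.0686  0.03  ] [-0.0726 -0.0003  0.03  ]
0.7 [239.9, 155.7] 121 193 181 295
[ 0.3408 -0.1224  0.03  ] [-0.1549  0.1586  0.03  ]
0.68 [332.0, 333.6] 307 355 281 387
[ 0.4875 -0.2434  0.03  ] [-0.249  -0.0067  0.03  ]
[-0.0754 -0.0011  0.035 ]
```

View pics/w1.png

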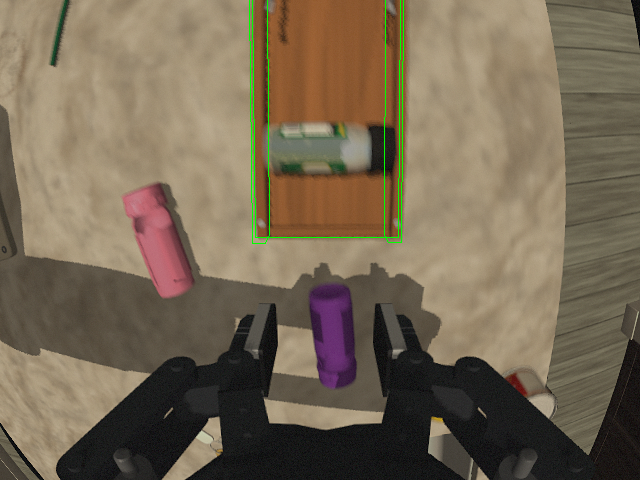

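Emit:
apply_moves:
  steps:
    - {"slide": [0.01, 0, -0.2], "turn": [0, 0, 0], "jaw": 0.5}
    - {"slide": [0.01, 0, -0.4], "turn": [0, 0, 0], "jaw": 0.5}
    - {"slide": [0.01, 0, -0.6], "turn": [0, 0, 0], "jaw": 0.5}
    - {"slide": [0.01, 0, -0.8], "turn": [0, 0, 0], "jaw": 0.5}
    - {"slide": [0.01, 0, -0.86], "turn": [0, 0, 0], "jaw": 0.5}

```text
clock: 4.32
eef_pos: [0.497, -0.1305, 0.0416]
tcp_rot: [[0.17, 0.986, -0.005], [0.986, -0.17, 0.002], [0.001, -0.005, -1.0]]
wrist_force: [-1.3, 0.2, -0.3]
grip_width: 0.0428
gripper_force: 0.0
```

```bash
python3 - <<'E'
from h import *
o=observe(); print(o["eef_pos"],w2r(o["eef_pos"]),o["wrist_force"])
p=camera_params("wrist"); im=camera("wrist"); cv2.imwrite("pics/w2.png",im)
pt=camera_params("top")
for px in((303.2,218.7),(302.5,251)): print("tip",w2r(ray(pt,(px[1],px[0]),.059)))
for px in((285.5,222.5),(282,243)): print("plate",w2r(ray(pt,(px[1],px[0]),.04)))
for d in trace("wrist","jar_centre")[:2]:
    print(d["conf"],d["at"],w2r(fray(p,(d["at"][1],d["at"][0]),.035)))
E
```

```text
[ 0.497  -0.1305  0.0416] [-0.1361  0.0034  0.0416] [-1.3134  0.2168 -0.2722]
tip [ 0.0312 -0.0447  0.059 ]
tip [0.017 0.042 0.059]
plate [ 0.078  -0.0273  0.04  ]
plate [0.077 0.03  0.04 ]
0.79 [417.2, 332.0] [-0.1799 -0.0006  0.035 ]
0.7 [342.2, 51.0] [-0.1486  0.1433  0.035 ]
```

View pics/w2.png

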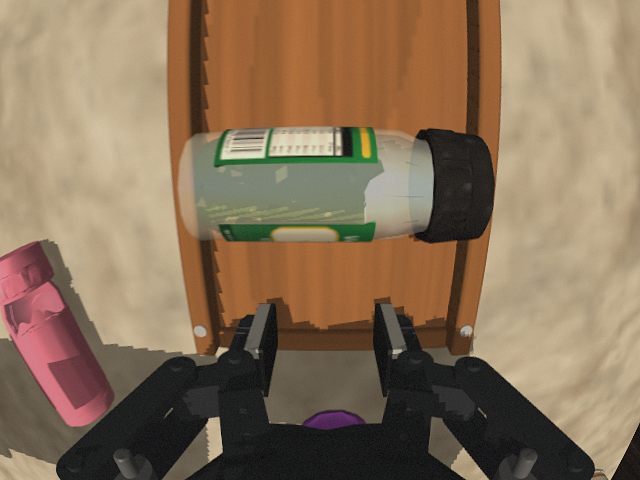

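The wrist picture shows the jar square across the rack at rows 128–242, with the fingers behind it between the rails. I'll start pushing slowly.

Emit:
apply_moves:
  steps:
    - {"slide": [0.02, 0.03, 0], "turn": [0, 0, 0], "jaw": 0.5}
    - {"slide": [0.03, 0.06, 0], "turn": [0, 0, 0], "jaw": 0.5}
    - {"slide": [0.036, 0.09, 0], "turn": [0, 0, 0], "jaw": 0.5}
    - {"slide": [0.04, 0.12, 0], "turn": [0, 0, 0], "jaw": 0.5}
    - {"slide": [0.045, 0.15, 0], "turn": [0, 0, 0], "jaw": 0.5}

```text
clock: 5.05
eef_pos: [0.5083, -0.1014, 0.0444]
tcp_rot: [[0.17, 0.985, 0.0], [0.985, -0.17, -0.0], [0.0, 0.0, -1.0]]
wrist_force: [1.0, -0.8, -0.3]
grip_width: 0.0426
gripper_force: 0.0
```

Emit:
apply_moves:
  steps:
    - {"slide": [0.004, 0.025, 0], "turn": [0, 0, 0], "jaw": 0.5}
    - {"slide": [0.009, 0.05, 0], "turn": [0, 0, 0], "jaw": 0.5}
    - {"slide": [0.013, 0.075, 0], "turn": [0, 0, 0], "jaw": 0.5}
    - {"slide": [0.017, 0.1, 0], "turn": [0, 0, 0], "jaw": 0.5}
    - {"slide": [0.022, 0.125, 0], "turn": [0, 0, 0], "jaw": 0.5}

```text
clock: 5.68
eef_pos: [0.5126, -0.0766, 0.0443]
tcp_rot: [[0.17, 0.985, -0.0], [0.985, -0.17, 0.0], [0.0, -0.0, -1.0]]
wrist_force: [-0.6, -0.1, 0.5]
grip_width: 0.0428
gripper_force: 0.1
```

```bash
cat > look.py <<'E'
from h import *
o=observe(); print(o["clock"],o["eef_pos"],w2r(o["eef_pos"]),o["wrist_force"],Rz(RP[2]).T@o["wrist_force"])
pt=camera_params("top"); im=camera("top")
for d in trace("top","jar_centre"):
    ys,xs=np.nonzero(d["region"]); X=w2r(ray(pt,((ys.min()+ys.max())/2,(xs.min()+xs.max())/2),.035)); print(round(d["conf"],2),X,len(xs))
E
python3 look.py
```

```text
5.675 [ 0.5126 -0.0766  0.0443] [-0.0803 -0.0028  0.0443] [-0.5718 -0.1209  0.5136] [-0.2171  0.5426  0.5136]
0.97 [-0.2566 -0.0078  0.035 ] 577
0.47 [-0.0515  0.0369  0.035 ] 131
```

Emit:
apply_moves:
  steps:
    - {"slide": [0.002, 0.025, 0], "turn": [0, 0, 0], "jaw": 0.5}
    - {"slide": [0.004, 0.05, 0], "turn": [0, 0, 0], "jaw": 0.5}
    - {"slide": [0.006, 0.075, 0], "turn": [0, 0, 0], "jaw": 0.5}
    - {"slide": [0.008, 0.1, 0], "turn": [0, 0, 0], "jaw": 0.5}
    - {"slide": [0.01, 0.125, 0], "turn": [0, 0, 0], "jaw": 0.5}

```text
clock: 6.4
eef_pos: [0.5146, -0.0515, 0.0443]
tcp_rot: [[0.17, 0.985, 0.0], [0.985, -0.17, 0.0], [0.0, -0.0, -1.0]]
wrist_force: [0.3, -0.5, -0.1]
grip_width: 0.0428
gripper_force: 0.1
```

Emit:
apply_moves:
  steps:
    - {"slide": [0.004, 0.025, 0], "turn": [0, 0, 0], "jaw": 0.5}
    - {"slide": [0.008, 0.05, 0], "turn": [0, 0, 0], "jaw": 0.5}
    - {"slide": [0.012, 0.075, 0], "turn": [0, 0, 0], "jaw": 0.5}
    - {"slide": [0.016, 0.1, 0], "turn": [0, 0, 0], "jaw": 0.5}
    - {"slide": [0.02, 0.125, 0], "turn": [0, 0, 0], "jaw": 0.5}

```text
clock: 7.02
eef_pos: [0.5187, -0.0265, 0.0443]
tcp_rot: [[0.17, 0.985, -0.0], [0.985, -0.17, 0.0], [0.0, -0.0, -1.0]]
wrist_force: [0.0, -0.2, 0.4]
grip_width: 0.0427
gripper_force: 0.1
```

```bash
python3 look.py
```

```text
7.025 [ 0.5187 -0.0265  0.0443] [-0.0299 -0.0002  0.0443] [ 0.0368 -0.2299  0.4216] [-0.2202 -0.0757  0.4216]
0.88 [-0.2568 -0.0064  0.035 ] 554
0.41 [0.001 0.041 0.035] 76
```

Emit:
apply_moves:
  steps:
    - {"slide": [0.003, 0.02, 0], "turn": [0, 0, 0], "jaw": 0.5}
    - {"slide": [0.007, 0.04, 0], "turn": [0, 0, 0], "jaw": 0.5}
    - {"slide": [0.01, 0.06, 0], "turn": [0, 0, 0], "jaw": 0.5}
    - {"slide": [0.014, 0.08, 0], "turn": [0, 0, 0], "jaw": 0.5}
    - {"slide": [0.017, 0.1, 0], "turn": [0, 0, 0], "jaw": 0.5}

```text
clock: 7.75
eef_pos: [0.5221, -0.0066, 0.0443]
tcp_rot: [[0.17, 0.985, 0.0], [0.985, -0.17, 0.0], [0.0, 0.0, -1.0]]
wrist_force: [0.2, -0.5, -0.1]
grip_width: 0.0427
gripper_force: 0.1
```

Emit:
apply_moves:
  steps:
    - {"slide": [0.001, 0.008, 0], "turn": [0, 0, 0], "jaw": 0.5}
    - {"slide": [0.003, 0.016, 0], "turn": [0, 0, 0], "jaw": 0.5}
    - {"slide": [0.004, 0.024, 0], "turn": [0, 0, 0], "jaw": 0.5}
    - {"slide": [0.005, 0.032, 0], "turn": [0, 0, 0], "jaw": 0.5}
    - {"slide": [0.007, 0.04, 0], "turn": [0, 0, 0], "jaw": 0.5}

```text
clock: 8.38
eef_pos: [0.5234, 0.0012, 0.0443]
tcp_rot: [[0.17, 0.985, -0.0], [0.985, -0.17, -0.0], [-0.0, -0.0, -1.0]]
wrist_force: [-0.4, 1.4, -0.3]
grip_width: 0.0428
gripper_force: 0.0
```

```bash
python3 look.py; python3 - <<'E'
from h import *
im=camera("wrist"); cv2.imwrite("pics/w3.png",im)
E
```

```text
8.375 [0.5234 0.0012 0.0443] [-0.0018 -0.0001  0.0443] [-0.3998  1.3837 -0.323 ] [ 1.2947  0.631  -0.323 ]
0.95 [-0.2566 -0.0078  0.035 ] 532
0.45 [0.0286 0.0433 0.035 ] 96
```

View pics/w3.png

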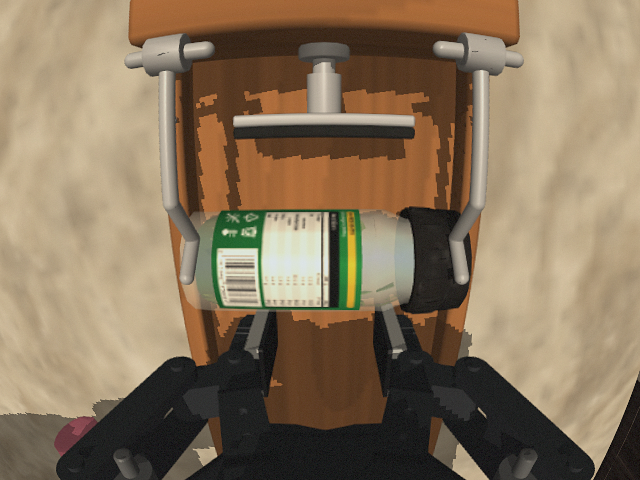

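The wrist picture shows the jar square and touching both wire bends (rows 235–280). The fingers are between the wires and the stop plate is at row 130. I'll go on in steps of about 1 mm.

Emit:
apply_moves:
  steps:
    - {"slide": [0.001, 0.005, 0], "turn": [0, 0, 0], "jaw": 0.5}
    - {"slide": [0.002, 0.01, 0], "turn": [0, 0, 0], "jaw": 0.5}
    - {"slide": [0.003, 0.015, 0], "turn": [0, 0, 0], "jaw": 0.5}
    - {"slide": [0.003, 0.02, 0], "turn": [0, 0, 0], "jaw": 0.5}
    - {"slide": [0.004, 0.025, 0], "turn": [0, 0, 0], "jaw": 0.5}

```text
clock: 9.15
eef_pos: [0.5242, 0.0046, 0.0445]
tcp_rot: [[0.171, 0.985, -0.0], [0.985, -0.171, -0.003], [-0.003, 0.0, -1.0]]
wrist_force: [-2.0, -10.1, 4.6]
grip_width: 0.0425
gripper_force: 4.9
```

Emit:
apply_moves:
  steps:
    - {"slide": [0, 0.002, 0], "turn": [0, 0, 0], "jaw": 0.5}
    - {"slide": [0.001, 0.004, 0], "turn": [0, 0, 0], "jaw": 0.5}
    - {"slide": [0.001, 0.006, 0], "turn": [0, 0, 0], "jaw": 0.5}
    - {"slide": [0.001, 0.008, 0], "turn": [0, 0, 0], "jaw": 0.5}
    - {"slide": [0.002, 0.01, 0], "turn": [0, 0, 0], "jaw": 0.5}

```text
clock: 9.78
eef_pos: [0.5248, 0.0066, 0.0447]
tcp_rot: [[0.171, 0.985, 0.0], [0.985, -0.171, -0.002], [-0.002, 0.001, -1.0]]
wrist_force: [-2.4, -8.2, 4.6]
grip_width: 0.0427
gripper_force: 4.6
```

Force is dropping slightly as it climbs, so I'll keep this pace.

Emit:
apply_moves:
  steps:
    - {"slide": [0.001, 0.003, 0], "turn": [0, 0, 0], "jaw": 0.5}
    - {"slide": [0.001, 0.006, 0], "turn": [0, 0, 0], "jaw": 0.5}
    - {"slide": [0.002, 0.009, 0], "turn": [0, 0, 0], "jaw": 0.5}
    - {"slide": [0.002, 0.012, 0], "turn": [0, 0, 0], "jaw": 0.5}
    - {"slide": [0.003, 0.015, 0], "turn": [0, 0, 0], "jaw": 0.5}

```text
clock: 10.4
eef_pos: [0.5256, 0.0098, 0.045]
tcp_rot: [[0.171, 0.985, 0.001], [0.985, -0.171, -0.002], [-0.002, 0.001, -1.0]]
wrist_force: [-2.3, -8.5, 5.3]
grip_width: 0.0423
gripper_force: 4.0
```

Emit:
apply_moves:
  steps:
    - {"slide": [0.001, 0.003, 0], "turn": [0, 0, 0], "jaw": 0.5}
    - {"slide": [0.001, 0.006, 0], "turn": [0, 0, 0], "jaw": 0.5}
    - {"slide": [0.002, 0.009, 0], "turn": [0, 0, 0], "jaw": 0.5}
    - {"slide": [0.002, 0.012, 0], "turn": [0, 0, 0], "jaw": 0.5}
    - {"slide": [0.003, 0.015, 0], "turn": [0, 0, 0], "jaw": 0.5}

```text
clock: 11.02
eef_pos: [0.5263, 0.0129, 0.045]
tcp_rot: [[0.171, 0.985, 0.001], [0.985, -0.171, -0.002], [-0.002, 0.001, -1.0]]
wrist_force: [-2.5, -6.8, 5.2]
grip_width: 0.0427
gripper_force: 3.8
```

Emit:
apply_moves:
  steps:
    - {"slide": [0.001, 0.003, 0], "turn": [0, 0, 0], "jaw": 0.5}
    - {"slide": [0.001, 0.006, 0], "turn": [0, 0, 0], "jaw": 0.5}
    - {"slide": [0.002, 0.009, 0], "turn": [0, 0, 0], "jaw": 0.5}
    - {"slide": [0.002, 0.012, 0], "turn": [0, 0, 0], "jaw": 0.5}
    - {"slide": [0.003, 0.015, 0], "turn": [0, 0, 0], "jaw": 0.5}

```text
clock: 11.65
eef_pos: [0.527, 0.0161, 0.045]
tcp_rot: [[0.171, 0.985, 0.001], [0.985, -0.171, -0.002], [-0.002, 0.001, -1.0]]
wrist_force: [-1.1, -6.6, 4.0]
grip_width: 0.0423
gripper_force: 3.3
```

Emit:
apply_moves:
  steps:
    - {"slide": [0.001, 0.003, 0], "turn": [0, 0, 0], "jaw": 0.5}
    - {"slide": [0.001, 0.006, 0], "turn": [0, 0, 0], "jaw": 0.5}
    - {"slide": [0.002, 0.009, 0], "turn": [0, 0, 0], "jaw": 0.5}
    - {"slide": [0.002, 0.012, 0], "turn": [0, 0, 0], "jaw": 0.5}
    - {"slide": [0.003, 0.015, 0], "turn": [0, 0, 0], "jaw": 0.5}

```text
clock: 12.28
eef_pos: [0.5276, 0.0192, 0.045]
tcp_rot: [[0.171, 0.985, 0.001], [0.985, -0.171, -0.001], [-0.001, 0.001, -1.0]]
wrist_force: [-0.7, -6.2, 4.4]
grip_width: 0.0426
gripper_force: 3.0
```

```bash
python3 look.py; python3 - <<'E'
from h import *
im=camera("wrist"); cv2.imwrite("pics/w4.png",im)
E
```

```text
12.275 [0.5276 0.0192 0.045 ] [ 0.0167 -0.0012  0.045 ] [-0.7493 -6.219   4.413 ] [-6.2554 -0.3273  4.413 ]
0.63 [-0.2568 -0.0064  0.035 ] 571
0.45 [ 0.3588 -0.1065  0.035 ] 1022
```

View pics/w4.png

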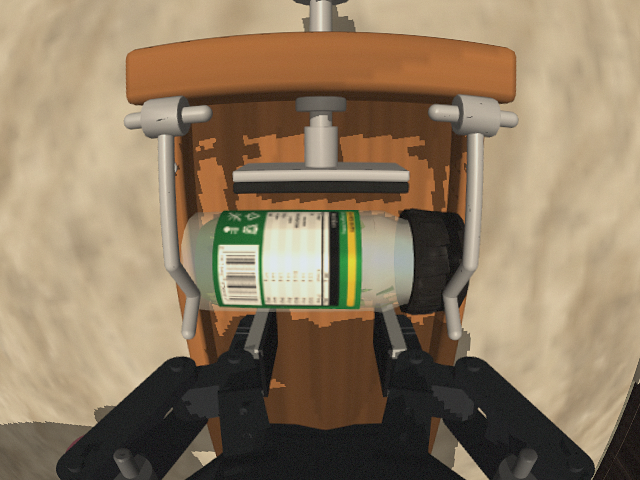

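The jar is passing under the bends (about row 290), with the stop plate at row 188 ahead of it.

Emit:
apply_moves:
  steps:
    - {"slide": [0, 0.002, 0], "turn": [0, 0, 0], "jaw": 0.5}
    - {"slide": [0.001, 0.004, 0], "turn": [0, 0, 0], "jaw": 0.5}
    - {"slide": [0.001, 0.006, 0], "turn": [0, 0, 0], "jaw": 0.5}
    - {"slide": [0.001, 0.008, 0], "turn": [0, 0, 0], "jaw": 0.5}
    - {"slide": [0.001, 0.01, 0], "turn": [0, 0, 0], "jaw": 0.5}

```text
clock: 13.05
eef_pos: [0.5271, 0.0223, 0.0442]
tcp_rot: [[0.17, 0.985, -0.0], [0.985, -0.17, 0.0], [0.0, -0.0, -1.0]]
wrist_force: [0.6, -4.0, 2.7]
grip_width: 0.0426
gripper_force: 1.8
```

Emit:
apply_moves:
  steps:
    - {"slide": [0, 0.002, 0], "turn": [0, 0, 0], "jaw": 0.5}
    - {"slide": [0.001, 0.004, 0], "turn": [0, 0, 0], "jaw": 0.5}
    - {"slide": [0.001, 0.006, 0], "turn": [0, 0, 0], "jaw": 0.5}
    - {"slide": [0.001, 0.008, 0], "turn": [0, 0, 0], "jaw": 0.5}
    - {"slide": [0.001, 0.01, 0], "turn": [0, 0, 0], "jaw": 0.5}

```text
clock: 13.68
eef_pos: [0.5273, 0.0243, 0.0442]
tcp_rot: [[0.17, 0.985, -0.0], [0.985, -0.17, 0.0], [0.0, -0.0, -1.0]]
wrist_force: [-0.6, -3.2, 2.0]
grip_width: 0.0426
gripper_force: 1.3
```

```bash
python3 look.py; python3 - <<'E'
from h import *
im=camera("wrist"); cv2.imwrite("pics/w5.png",im)
E
```

```text
13.675 [0.5273 0.0243 0.0442] [ 0.0216 -0.      0.0442] [-0.6233 -3.1782  1.9945] [-3.238   0.0695  1.9945]
0.72 [-0.2568 -0.0064  0.035 ] 566
0.45 [0.0529 0.0407 0.035 ] 54
```

View pics/w5.png

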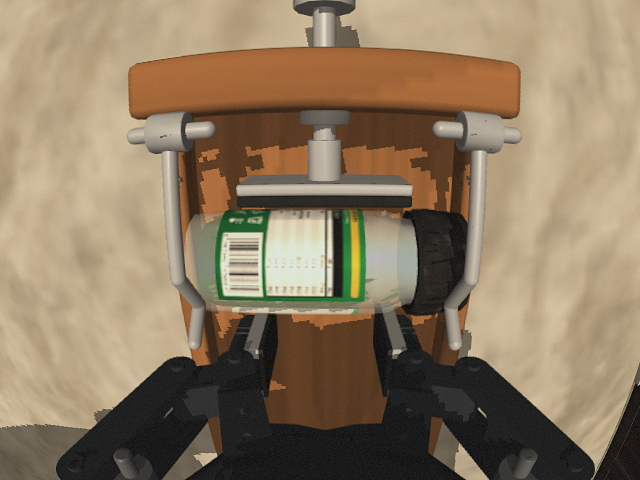

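The bends are now at about row 305, behind the jar's crown (262), and the stop plate's edge is at row 208, very near the jar. I'll feel for the stop.

Emit:
apply_moves:
  steps:
    - {"slide": [0, 0.002, 0], "turn": [0, 0, 0], "jaw": 0.5}
    - {"slide": [0.001, 0.004, 0], "turn": [0, 0, 0], "jaw": 0.5}
    - {"slide": [0.001, 0.006, 0], "turn": [0, 0, 0], "jaw": 0.5}
    - {"slide": [0.001, 0.008, 0], "turn": [0, 0, 0], "jaw": 0.5}
    - {"slide": [0.002, 0.01, 0], "turn": [0, 0, 0], "jaw": 0.5}

```text
clock: 14.45
eef_pos: [0.5278, 0.0263, 0.0443]
tcp_rot: [[0.17, 0.985, -0.0], [0.985, -0.17, 0.0], [0.0, -0.0, -1.0]]
wrist_force: [-1.0, -1.8, 1.1]
grip_width: 0.0427
gripper_force: 0.7
```

Emit:
apply_moves:
  steps:
    - {"slide": [0, 0.002, 0], "turn": [0, 0, 0], "jaw": 0.5}
    - {"slide": [0.001, 0.004, 0], "turn": [0, 0, 0], "jaw": 0.5}
    - {"slide": [0.001, 0.006, 0], "turn": [0, 0, 0], "jaw": 0.5}
    - {"slide": [0.001, 0.008, 0], "turn": [0, 0, 0], "jaw": 0.5}
    - {"slide": [0.002, 0.01, 0], "turn": [0, 0, 0], "jaw": 0.5}

```text
clock: 15.08
eef_pos: [0.5282, 0.0282, 0.0442]
tcp_rot: [[0.17, 0.985, -0.0], [0.985, -0.17, 0.0], [0.0, -0.0, -1.0]]
wrist_force: [0.7, 1.1, -0.3]
grip_width: 0.0427
gripper_force: 0.0
```

Force is gone, so the jar has snapped past. Next I'll feel for the stop.

Emit:
apply_moves:
  steps:
    - {"slide": [0, 0.002, 0], "turn": [0, 0, 0], "jaw": 0.5}
    - {"slide": [0.001, 0.004, 0], "turn": [0, 0, 0], "jaw": 0.5}
    - {"slide": [0.001, 0.006, 0], "turn": [0, 0, 0], "jaw": 0.5}
    - {"slide": [0.001, 0.008, 0], "turn": [0, 0, 0], "jaw": 0.5}
    - {"slide": [0.002, 0.01, 0], "turn": [0, 0, 0], "jaw": 0.5}

```text
clock: 15.7
eef_pos: [0.5285, 0.0294, 0.0443]
tcp_rot: [[0.17, 0.985, -0.0], [0.985, -0.17, -0.001], [-0.001, -0.0, -1.0]]
wrist_force: [-1.2, -6.6, 0.6]
grip_width: 0.0428
gripper_force: 3.5
```

Emit:
apply_moves:
  steps:
    - {"slide": [0, 0.001, 0], "turn": [0, 0, 0], "jaw": 0.5}
    - {"slide": [0, 0.002, 0], "turn": [0, 0, 0], "jaw": 0.5}
    - {"slide": [0.001, 0.003, 0], "turn": [0, 0, 0], "jaw": 0.5}
    - {"slide": [0.001, 0.004, 0], "turn": [0, 0, 0], "jaw": 0.5}
    - {"slide": [0.001, 0.005, 0], "turn": [0, 0, 0], "jaw": 0.5}

```text
clock: 16.32
eef_pos: [0.5286, 0.0297, 0.0443]
tcp_rot: [[0.17, 0.985, -0.001], [0.985, -0.17, -0.002], [-0.002, -0.0, -1.0]]
wrist_force: [-1.3, -10.6, 2.5]
grip_width: 0.0426
gripper_force: 5.1
```

Emit:
apply_moves:
  steps:
    - {"slide": [0, -0.001, 0], "turn": [0, 0, 0], "jaw": 0.5}
    - {"slide": [0, -0.001, 0], "turn": [0, 0, 0], "jaw": 0.5}
    - {"slide": [0, -0.001, 0], "turn": [0, 0, 0], "jaw": 0.5}
    - {"slide": [0, -0.001, 0], "turn": [0, 0, 0], "jaw": 0.5}
    - {"slide": [0, -0.001, 0], "turn": [0, 0, 0], "jaw": 0.5}

```text
clock: 16.95
eef_pos: [0.5286, 0.0297, 0.0443]
tcp_rot: [[0.171, 0.985, -0.001], [0.985, -0.171, -0.002], [-0.002, -0.0, -1.0]]
wrist_force: [-0.9, -8.3, 1.8]
grip_width: 0.0429
gripper_force: 4.4
```

Emit:
apply_moves:
  steps:
    - {"slide": [0, 0, 0], "turn": [0, 0, 0], "jaw": 0.5}
    - {"slide": [0, 0, 0], "turn": [0, 0, 0], "jaw": 0.5}
    - {"slide": [0, 0, 0], "turn": [0, 0, 0], "jaw": 0.5}
    - {"slide": [0, 0, 0], "turn": [0, 0, 0], "jaw": 0.5}
    - {"slide": [0, 0, 0], "turn": [0, 0, 0], "jaw": 0.5}

```text
clock: 17.58
eef_pos: [0.5285, 0.0297, 0.0443]
tcp_rot: [[0.171, 0.985, -0.001], [0.985, -0.171, -0.002], [-0.002, -0.0, -1.0]]
wrist_force: [-1.5, -7.4, 0.4]
grip_width: 0.0428
gripper_force: 4.4
```

Emit:
apply_moves:
  steps:
    - {"slide": [0, -0.003, 0], "turn": [0, 0, 0], "jaw": 0.5}
    - {"slide": [-0.001, -0.007, 0], "turn": [0, 0, 0], "jaw": 0.5}
    - {"slide": [-0.003, -0.017, 0], "turn": [0, 0, 0], "jaw": 0.5}
    - {"slide": [-0.007, -0.04, 0], "turn": [0, 0, 0], "jaw": 0.5}
    - {"slide": [-0.017, -0.1, 0], "turn": [0, 0, 0], "jaw": 0.5}

```text
clock: 18.2
eef_pos: [0.5254, 0.0109, 0.0443]
tcp_rot: [[0.169, 0.986, 0.0], [0.986, -0.169, 0.0], [0.0, 0.0, -1.0]]
wrist_force: [0.7, -0.4, -0.5]
grip_width: 0.0424
gripper_force: 0.0
```

Emit:
apply_moves:
  steps:
    - {"slide": [-0.005, -0.03, 0], "turn": [0, 0, 0], "jaw": 0.5}
    - {"slide": [-0.01, -0.06, 0], "turn": [0, 0, 0], "jaw": 0.5}
    - {"slide": [-0.017, -0.1, 0], "turn": [0, 0, 0], "jaw": 0.5}
    - {"slide": [-0.025, -0.15, 0], "turn": [0, 0, 0], "jaw": 0.5}
    - {"slide": [-0.025, -0.15, 0], "turn": [0, 0, 0], "jaw": 0.5}

```text
clock: 18.82
eef_pos: [0.5203, -0.0199, 0.0443]
tcp_rot: [[0.171, 0.985, -0.0], [0.985, -0.171, -0.0], [-0.0, -0.0, -1.0]]
wrist_force: [0.1, 0.9, -0.1]
grip_width: 0.0424
gripper_force: 0.0
```

```bash
python3 look.py; python3 - <<'E'
from h import *
im=camera("wrist"); im2=camera("scene")
cv2.imwrite("pics/w6.png",np.hstack([cv2.resize(im,(480,360)),cv2.resize(im2[220:320,270:359],(320,360))]))
E
```

```text
18.825 [ 0.5203 -0.0199  0.0443] [-0.0231 -0.0007  0.0443] [ 0.0573  0.8679 -0.1048] [ 0.8649  0.0922 -0.1048]
0.61 [-0.2568 -0.0064  0.035 ] 587
0.55 [0.0744 0.0011 0.035 ] 94
```

View pics/w6.png

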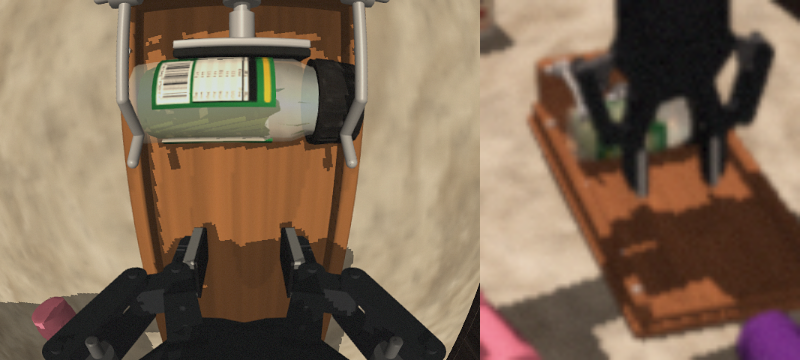

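The jar lies square against the stop, behind the bends, and the fingers are clear of it. One numeric check before I hand in.

```bash
python3 - <<'E'
from h import *
p=camera_params("wrist")
for s in range(2):
    im=camera("wrist"); d=min(trace("wrist","jar_centre"),key=lambda d:abs(d["at"][0]-135)); ys,xs=np.nonzero(d["region"])
    print(d["conf"],d["at"],ys.min(),ys.max(),w2r(fray(p,(d["at"][1],d["at"][0]),.038)))
for uv in((162,133),(475,135)): print("bend",w2r(fray(p,uv,.046)))
for uv in((178,218),(468,220)): print("tip",w2r(fray(p,uv,.059)))
# expected silhouette rows for jar centre xj
for xj in(.048,.053,.058):
    t=np.linspace(0,2*np.pi,60); q=fproj(p,r2w(np.c_[xj+.02025*np.cos(t),0*t,.028+.02025*np.sin(t)])); print(xj,q[:,1].min(),q[:,1].max())
E
```

```text
0.55 [133.3, 325.5] 77 192 [ 0.0579 -0.0015  0.038 ]
0.64 [133.9, 324.5] 76 193 [ 0.0577 -0.0011  0.038 ]
bend [0.0606 0.0524 0.046 ]
bend [ 0.0596 -0.0503  0.046 ]
tip [0.0347 0.0433 0.059 ]
tip [ 0.0341 -0.0447  0.059 ]
0.048 103.71140988877283 215.31862389192617
0.053 89.78118579650521 201.72701045348043
0.058 75.89554087954704 188.10756455441023
```

```bash
python3 -c "
from station import *
print(close_job())"
```

```text
the job is handed in; nothing more can be done
None
```

The jar is home behind the spring wires, about 11 mm past the bends. It was pressed against the stop at about 8–10 N (highest reading about 11 N), the fingers were backed clear, and the job is handed in; under the wires it slid rather than rolled, and the verdict was not shown.

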